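# Hang the tool tray on the slotted rack

## Robot

A 6-joint arm with a two-finger parallel gripper is mounted at the origin on the work surface. World frame = base frame: x ahead of the robot, y to its left, z up, the work surface at z = 0. Lengths are in mm, angles in rad, forces in N, time in s.
With the tool pointing down it reaches from about 275 to 825 mm from the base axis. Payload 4.9 kg.
Tool frame: the origin (TCP) lies on the centre line of the jaws, within the pads' length; the fingertips stand 25 mm ahead of it and the grasp point (between the pads) lies 6 mm ahead of it (r.tip_reach is the distance from the TCP to the fingertips, in mm); z points along the fingers, y is the line along which they close (so a half turn about z gives the same grasp; the last joint's range is limited). The gripper opens to 85 mm and grips with 20 to 120 N. Pads are 22 mm wide; open, the fingers measure 114 mm over their backs; the gripper's body (76 mm by 85 mm) begins 54 mm behind the grasp point. The pads swing forward as they close: fully open they stand 13 mm farther back than shut.
Start: joints at [1.146, 0.326, -0.193, 1.052, 0, 1.437], TCP at [157.689, 526.928, 256.281] pointing down, gripper open.
Joint ranges: [-2.65, 2.65], [-0.97, 1.79], [-1.3, 1.35], [-1.93, 2.1], [-1.47, 1.37], [-3.14, 3.14]. Speed limits (rad/s): [2.57, 2.57, 3.14, 3.14, 3.14, 3.14].

## Interface

Orientations are given as a 3x3 rotation matrix whose columns are the frame's x, y, z axes.
In Python, from workcell import r gives the robot as it stands.
- The arm moves only by the shell command python3 -m crank [FORCE], which reads ROWS from standard input. ROWS is one flat JSON list of numbers that holds 1 to 5 rows one after another, with no inner brackets; each row has 7 numbers: a rotation vector rx, ry, rz in normalised numbers (1 is pi/2 rad), then dx, dy, dz in normalised numbers (1 is 750 mm), then the finger opening in mm; each row shifts and turns the commanded pose from where the row before left it, along the tool's axes as they then stand; what a row does not reach is not made up. A row lasts 1/12 s, in which the tool goes at most 41.7 mm and 0.125 rad, less where a joint would pass 70% of its speed; a pose out of reach is approached as far as the arm can. The fingers move at their own pace and stop on an object; FORCE is the grip in N (left out, the last holds). Time passes only in rows, so rows that do not move let the fingers close. It prints the time, the measured TCP pose, the force, the opening and the grip force at its end. Shift and turn numbers lie between -1 and 1, and a call with a number outside is refused. Input that does not fit is refused with a message, and nothing moves.
- r.observe(): the state, without advancing time (a new reading comes with each control period).
- r.grab_frame(name): name is "scene" or "top" or "wrist"; returns the picture (400x640x3 uint8, blue, green, red); there is no depth.
- r.camera_info(name): a dict with "fx", "fy", "cx", "cy" (pixels), "rvec" (rotation vector, rad) and "tvec" (3), from world to camera coordinates, as OpenCV has them. Camera axes: x right, y down, z forward; pixel columns grow to the right and rows downward; lengths in mm; the calibration is good to about 2 mm. A picture is of the moment at which its call begins: read the wrist's pose just before it. camera_info takes no time and is no camera call; for the wrist camera it gives the pose at the moment of the call.
- r.close_job(): hands the job in; it is judged then, once.
Trained networks look in the newest picture that a camera, given by its name, has taken for a name from the list of things; names that differ only in an ending like _2 or _b are one class to them, and where a whole thing is asked for, a point or a joint stands for the part that bears it (a point fixed in the world has none). Each returns a list of dicts, best first, with "score" (0 to 1); they miss things now and then, are a little off and sometimes report something else, mostly with a low value. They report only what shows in the picture. A call takes as long as a camera call. They do not tell look-alikes from the thing itself.
- r.trace(query, camera): "region" (400x640 bool, what is visible of it) and "bbox" ([left, top, width, height] in pixels, round what is visible of it).
- r.tip_of(query, camera): "xy" ([column, row] in pixels: a listed point, or the origin of a listed thing).
The state is a dict: "time": time; "joint_positions": joint angles; "dq": joint speeds; "joint_torque": joint torques, N m; "eef_pos": TCP position; "orientation": TCP orientation; "force": force on the tool from outside, world axes, zero at the start; "moment": the same for the moment, N m; "finger_gap": finger opening in mm; "grasp_force": force on a finger pad.
Only numpy, scipy, OpenCV 4.12 (cv2) and the standard library are available. Lean on these libraries where they do the work, as an engineer would, in place of code of your own. Each camera call takes 0.05 s, during which the arm holds its last target. There are 200 camera calls.

## Task

Pick up the white hook-on tool tray by its wooden centre handle, hook its two steel tabs into the upper slots of the blue uprights on the bench rack, and push it down until it is fully home, holding the red spring bar down, with the yellow catch snapped out over it. Feel for the slots gently rather than forcing the tray against the rack, do not drop it, and leave the clay pot, glue bottle and mug where they stand. Let go and leave the tray hanging locked in place.

Things in the scene. Friction and masses are not known exactly. Their poses are not given: they have to be found in the camera images.
- tray: open-topped white sheet-metal tool tray, 140 mm along its y, 70 along x, walls 30 to 35 mm high, 0.3 to 0.5 kg; stands level on the bench. Origin: centre of its underside, z up, +x to its back. Back plate 58 mm high, 4 mm thick, outer face at x = +35 mm, carries two steel hooks. It hangs in front of the rack (-x side), its axes parallel to the rack's.
- tray_grip (a point): grip point on the tray's wooden handle, at (0, 0, 70) mm of the tray. The handle is an upright board 12 mm thick in the tray's y, from x = -25 to +18 mm, top at z = 82 mm, free above the tray walls; pinch it from above across the tray's y.
- tray_hooks (a point): on the tray's back face, midway between its two hooks, level with the underside of their tabs: (35, 0, 47) mm of the tray. Hooks at y = -45 and +45 mm, 6 mm thick in y: a tab z = 47 to 54 mm runs backwards and ends in a down-turned lip, 5.5 to 9.5 mm behind the back face, down to z = 33 mm (14 mm below the tab's underside).
- tray_striker (a point): top centre of the tray's striker, at (35, 0, 24) mm of the tray: a cross strip of the back plate, 4 mm high, 34 mm wide, below an open window (21 mm high, for the catch); the plate is cut away below it.
- rack: bench rack with two blue slotted uprights. Origin on the bench, below the uprights' front face, midway between them; z up, +x from the front to the back. Uprights at y = -45 and +45 mm, 30 mm wide, web 4 mm thick, hollow behind. They are clamped, together with slots, catch and bar, at a height NOT reported: up to 9 mm above or below nominal. They bear 25 N and more without shifting.
- rack_slots (a point): front face, midway between the upper slots, NOMINAL height of their lower edge: 125 mm above the bench; true height within 9 mm of it. Slots: 11 mm wide, 24 high; uprights end 37 mm above the edge. Hooks enter only with the tab's underside 14 to 17 mm above the edge; then push down till the tab is on the edge (10 to 25 N at the catch and bar). A lower pair, 35 to 60 mm below, is not used.
- catch (a joint): yellow sprung catch between the uprights, 24 mm wide, slides along the rack's x. 0 = out (nose 5 mm proud of the front face); grows to 0.008 m as it is pushed in. Nose: sloped top, 13 mm (at the face) to 20 mm (tip) below the upper slots' lower edge, flat underside 22 mm below it. The striker pushes it in on the way down; it snaps out over the striker when the tray is home.
- lift_bar (a joint): red sprung bar, 120 mm long, across the front of the uprights. 0 = up (top 41 mm below the upper slots' lower edge), grows to 0.009 m as it is pressed down. The tray's back edge presses it over the last 6 mm: 0.006 with the tabs on the slots' edge, about 0.005 when the tray is let go and held by the catch. Spring 3 N at 0, 6 N at 0.006.
- clay_pot: square open terracotta pot, 75 x 75 mm, 80 mm high; origin under its centre. Bystander.
- glue_bottle: small white bottle, 36 mm diameter, 85 mm high; origin under its centre. Bystander.
- mug: orange mug, 80 mm diameter, 92 mm high, handle towards its own +y; origin under its centre. Bystander.
There are look-alikes about, which are no part of the job. There is more than one size of the tray; the job needs the smaller.

How it is judged (in metres and radians):
On the way, in this order (a step that is already met when the one before it is completed fails the run):
1. the tray's tabs are through the upper slots, its back against the uprights (x of tray in the frame of rack between -0.0395 and -0.032 m and y of tray in the frame of rack between -0.006 and 0.006 m and z of tray in the frame of rack between 0.074 and 0.106 m and value of joint lift_bar below 0.0025 m), for 0.1 s.
2. the tray is pushed down, the bar is pressed and the catch has snapped out (value of joint lift_bar above 0.0035 m and value of joint catch below 0.002 m and contact force between tray and rack above 0.5 N), for 0.2 s.
At the end, for the whole second after the job is handed in: The tray hangs at rest, released: tabs in the upper slots, back within 4.5 mm of the uprights, centred within 6 mm, level and parallel within 5 deg; red bar held down over 3.5 mm, yellow catch out to within 2 mm; pot, bottle and mug within 20 mm of their starts (value of joint lift_bar above 0.0035 m and value of joint catch below 0.002 m and x of tray in the frame of rack between -0.0395 and -0.032 m and y of tray in the frame of rack between -0.006 and 0.006 m and z of tray in the frame of rack between 0.066 and 0.09 m and angle between tray's own z axis and vertical below 0.09 rad and angle between the x axis of tray and the x axis of rack, either way round below 0.09 rad and linear speed of tray below 0.01 m/s and distance of each of clay_pot, glue_bottle, mug from where it was at the start of the episode below 0.02 m); the robot touches nothing.
It fails at once if the tray is forced against the rack with more than 40 N (contact force between tray and rack above 40 N).
It fails at once if the robot itself pushes on the rack with more than 15 N (contact force between any of the fingers, the arm and rack above 15 N).
It fails at once if the tray is dropped or tipped over (linear speed of tray above 0.9 m/s or angle between tray's own z axis and vertical above 0.6 rad).
It fails at once if the pot, bottle or mug is knocked over (angle between any of clay_pot, glue_bottle, mug's own z axis and vertical above 0.4 rad).
It also fails if it takes over 67 s, if anything falls off the work surface, if the arm or the gripper's body presses on something with over 40 N, if the wrist force passes 120 N, or if a joint passes its speed limit or range.

## Working session

There is one attempt and no reset: what is moved stays moved. The work goes in short steps, Python scripts to look and compute and a shell command to move; the robot and the scene stay as the last step left them, time stands still between calls to the robot, and variables do not carry over. Pictures are saved under pics/ and viewed, at most 10 in all, crops included, and the job is handed in when it is done.

```bash
ls; mkdir -p pics; python3 - <<'E'
from workcell import r
import cv2,numpy as np
o=r.observe();print(o['time'],o['eef_pos'],o['orientation'],o['finger_gap'])
for c in ("scene","top"):
    im=r.grab_frame(c);cv2.imwrite(f"pics/{c}0.png",im)
    ci=r.camera_info(c);print(c,ci)
    for q in ("tray","tray_grip","tray_hooks","tray_striker","rack","rack_slots","catch","lift_bar"):
        print(q,[(np.round(d['xy']).tolist(),round(d['score'],2)) for d in r.tip_of(q,c)][:4])
E
```

```text
pics
0.0 [157.46220098 526.41573282 255.49626014] [[-9.58019425e-01  2.86702444e-01 -7.00208512e-04]
 [ 2.86703220e-01  9.58018119e-01 -1.59608113e-03]
 [ 2.13212079e-04 -1.72982877e-03 -9.99998481e-01]] 85.48347401870485
scene {'fx': 405.18092322745616, 'fy': 405.18092322745616, 'cx': 326.5989889810235, 'cy': 202.82232938615883, 'rvec': array([ 1.35725853,  2.11589824, -0.94772701]), 'tvec': array([ 230.70077464, -239.24739501, 1414.75855608])}
tray [([433.0, 204.0], 0.7), ([439.0, 258.0], 0.69)]
tray_grip [([439.0, 237.0], 0.94), ([437.0, 180.0], 0.56)]
tray_hooks [([437.0, 249.0], 0.56), ([448.0, 199.0], 0.56)]
tray_striker [([432.0, 261.0], 0.97), ([444.0, 205.0], 0.83)]
rack [([320.0, 252.0], 0.69)]
rack_slots [([323.0, 221.0], 0.79), ([434.0, 262.0], 0.36), ([416.0, 331.0], 0.27)]Traceback (most recent call last):
  File "<stdin>", line 8, in <module>
ValueError: it knows: clay_pot, glue_bottle, mug, rack, rack_slots, tray, tray_grip, tray_hooks, tray_striker
```

```bash
cat > h.py <<'E'
from workcell import r
import cv2,numpy as np
def ray(c,uv,ci=None):
    ci=ci or r.camera_info(c);R=cv2.Rodrigues(ci['rvec'])[0]
    d=R.T@np.array([(uv[0]-ci['cx'])/ci['fx'],(uv[1]-ci['cy'])/ci['fy'],1]);o=-R.T@ci['tvec'];return o,d
def atz(c,uv,z,ci=None):
    o,d=ray(c,uv,ci);return o+d*(z-o[2])/d[2]
def proj(c,P,ci=None):
    ci=ci or r.camera_info(c);K=np.array([[ci['fx'],0,ci['cx']],[0,ci['fy'],ci['cy']],[0,0,1.]])
    return cv2.projectPoints(np.float64(P).reshape(-1,3),ci['rvec'],ci['tvec'],K,None)[0].reshape(-1,2)
E
python3 - <<'E'
from h import *
im=r.grab_frame("top");cv2.imwrite("pics/top0.png",im)
Z=dict(tray=0,tray_grip=70,tray_hooks=47,tray_striker=24,rack=0,rack_slots=125,clay_pot=0,glue_bottle=0,mug=0)
for c in ("scene","top"):
    for q,z in Z.items():
        print(c,q,[(np.round(d['xy']).tolist(),round(d['score'],2),np.round(atz(c,d['xy'],z)).tolist()) for d in r.tip_of(q,c)][:4])
a=cv2.imread("pics/scene0.png");cv2.imwrite("pics/both0.png",np.vstack([a[:,:],im])[:,:])
cv2.imwrite("pics/sceneC.png",cv2.resize(a[130:380,230:550],(768,600)))
E
```

```text
scene tray [([433.0, 204.0], 0.7, [307.0, 215.0, 0.0]), ([439.0, 258.0], 0.69, [495.0, 275.0, -0.0])]
scene tray_grip [([439.0, 237.0], 0.94, [498.0, 261.0, 70.0]), ([437.0, 180.0], 0.56, [285.0, 207.0, 70.0])]
scene tray_hooks [([437.0, 249.0], 0.56, [515.0, 265.0, 47.0]), ([448.0, 199.0], 0.56, [322.0, 251.0, 47.0])]
scene tray_striker [([432.0, 261.0], 0.97, [535.0, 261.0, 24.0]), ([444.0, 205.0], 0.83, [325.0, 245.0, 24.0])]
scene rack [([320.0, 252.0], 0.69, [602.0, 2.0, 0.0])]
scene rack_slots [([323.0, 221.0], 0.79, [616.0, 16.0, 125.0]), ([434.0, 262.0], 0.36, [629.0, 270.0, 125.0]), ([416.0, 331.0], 0.27, [795.0, 277.0, 125.0])]
scene clay_pot [([254.0, 189.0], 0.65, [460.0, -276.0, 0.0])]
scene glue_bottle [([416.0, 329.0], 0.72, [709.0, 273.0, 0.0])]
scene mug [([215.0, 244.0], 0.82, [686.0, -250.0, 0.0]), ([438.0, 248.0], 0.69, [463.0, 264.0, 0.0])]
top tray [([235.0, 296.0], 0.76, [304.0, 211.0, 0.0]), ([214.0, 214.0], 0.57, [498.0, 262.0, 0.0])]
top tray_grip [([230.0, 303.0], 0.93, [302.0, 206.0, 70.0]), ([201.0, 215.0], 0.63, [496.0, 269.0, 70.0])]
top tray_hooks [([206.0, 200.0], 0.93, [528.0, 265.0, 47.0]), ([213.0, 287.0], 0.67, [333.0, 250.0, 47.0]), ([209.0, 123.0], 0.24, [706.0, 261.0, 47.0])]
top tray_striker [([217.0, 284.0], 0.91, [336.0, 248.0, 24.0]), ([207.0, 198.0], 0.67, [535.0, 270.0, 24.0])]
top rack [([322.0, 168.0], 0.68, [604.0, 3.0, 0.0])]
top rack_slots [([320.0, 160.0], 0.69, [607.0, 5.0, 125.0])]
top clay_pot [([444.0, 226.0], 0.81, [464.0, -286.0, 0.0])]
top glue_bottle [([210.0, 126.0], 0.65, [710.0, 272.0, 0.0])]
top mug [([432.0, 131.0], 0.89, [690.0, -264.0, 0.0]), ([202.0, 218.0], 0.5, [489.0, 289.0, 0.0])]
```

View pics/sceneC.png

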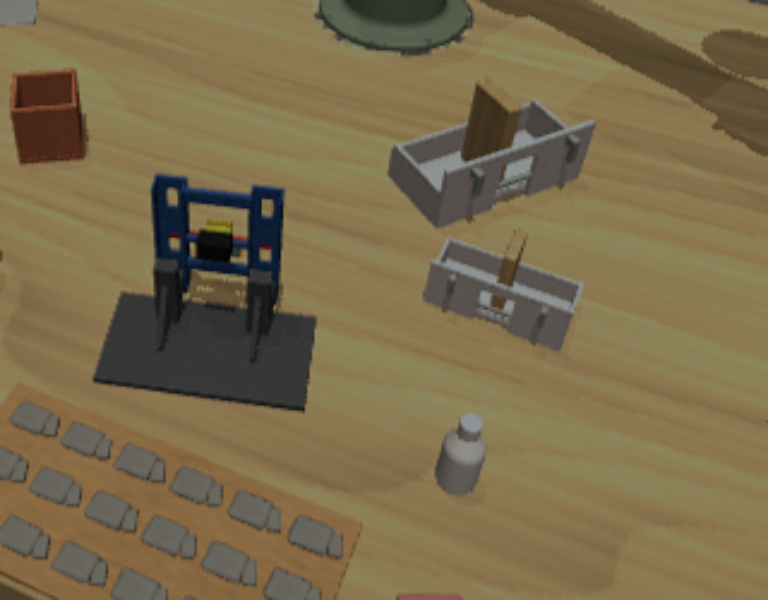

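View pics/top0.png

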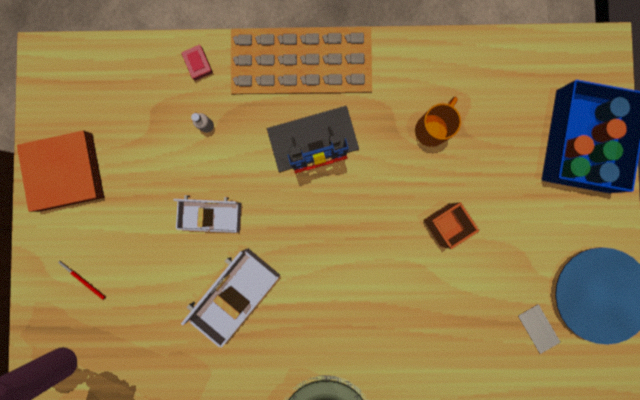

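The scene view shows the rack at left (crop 215,250) and the smaller tray at (500,295). The larger look-alike is above it. In the top view the small tray is at (207,215), almost square to world, and the rack is at (318,155), turned about 18°. Next I'll fit the poses from silhouettes.

```bash
cat >> h.py <<'E'
def boxpts(b): return np.array([[x,y,z] for x in b[:2] for y in b[2:4] for z in b[4:]],float)
TRAY=[(-35,35,-70,70,0,32),(31,35,-70,70,0,58),(-25,18,-6,6,0,82),(35,44.5,-48,-42,33,54),(35,44.5,42,48,33,54)]
def pose(p,P): 
    c,s=np.cos(p[2]),np.sin(p[2]);return P@np.array([[c,s,0],[-s,c,0],[0,0,1]])+[p[0],p[1],0]
def sil(c,p,boxes,ci):
    m=np.zeros((1600,2560),np.uint8)
    for b in boxes:
        h=cv2.convexHull(np.float32(proj(c,pose(p,boxpts(b)),ci)));cv2.fillConvexPoly(m,np.int32(h*4+2),255)
    return cv2.resize(m,(640,400),interpolation=cv2.INTER_AREA)/255.
E
python3 - <<'E'
from h import *
from scipy.optimize import minimize
ims={c:cv2.imread(f"pics/{c}0.png") for c in("scene","top")};cis={c:r.camera_info(c) for c in ims}
r.grab_frame("scene");M={}
for c in ims:
    r.grab_frame(c)
    for d in r.trace("tray",c):
        x=atz(c,np.array(d['bbox'][:2])+np.array(d['bbox'][2:])/2,30); print(c,d['bbox'],round(d['score'],2),d['region'].sum(),x.round())
        if np.hypot(x[0]-497,x[1]-265)<50: M[c]=d['region'].astype(float)
def cost(p,cs): return sum(abs(sil(c,p,TRAY,cis[c])-M[c]).sum()/M[c].sum() for c in cs)
for cs in (["scene"],["top"],list(M)):
    s=minimize(cost,[497,265,0],args=(cs,),method="Nelder-Mead",options=dict(initial_simplex=[[490,260,-.1],[505,262,.1],[495,272,0.1],[500,260,0]],xatol=.01));print(cs,s.x,s.fun)
E
```

```text
scene [231.9, 157.6, 33.7, 41.4] 0.64 1038 [ 455. -295.   30.]
scene [393.0, 161.2, 82.4, 65.2] 0.59 2803 [296. 210.  30.]
scene [406.5, 229.0, 65.7, 47.4] 0.58 1836 [507. 272.  30.]
top [176.7, 193.9, 66.9, 36.5] 0.97 2019 [502. 262.  30.]
top [181.3, 248.1, 95.0, 96.3] 0.67 4337 [309. 218.  30.]
['scene'] [ 4.87849048e+02  2.68375318e+02 -2.61666945e-02] 0.06858046050664274
['top'] [4.93484017e+02 2.67728188e+02 1.64606401e-02] 0.11814818052035078
['scene', 'top'] [4.91631758e+02 2.68458711e+02 5.98208764e-03] 0.21685895120284
```

The manual's scale: shifts go in shares of 750 mm and turns go in shares of pi/2 rad. Converting my numbers, -32 mm / 750 = -0.0427, -25 mm / 750 = -0.0333, -0.097 rad / 1.5708 = -0.0618.

```bash
echo '[0, 0, -0.0618, 0, 0, 0, 85, 0, 0, -0.0618, 0, 0, 0, 85, 0, 0, -0.0618, 0, 0, 0, 85, 0, 0, 0, -0.0427, -0.0333, 0, 85, 0, 0, 0, -0.0427, -0.0333, 0, 85]' | python3 -m crank | tail -8; echo '[0, 0, 0, -0.0427, -0.0333, 0, 85, 0, 0, 0, -0.0427, -0.0333, 0, 85, 0, 0, 0, -0.0427, -0.0333, 0, 85, 0, 0, 0, -0.0427, -0.0333, 0, 85, 0, 0, 0, -0.0427, -0.0333, 0, 85]' | python3 -m crank | tail -1;echo '[0, 0, 0, -0.0427, -0.0333, 0, 85, 0, 0, 0, -0.0427, -0.0333, 0, 85, 0, 0, 0, -0.0427, -0.0333, 0, 85, 0, 0, 0, 0, 0, 0, 85, 0, 0, 0, 0, 0, 0, 85]' | python3 -m crank | tail -3
python3 - <<'E'
from h import *
ci=r.camera_info("wrist");o=r.observe();R=cv2.Rodrigues(ci['rvec'])[0]
print(o['eef_pos'],"cam",-R.T@ci['tvec'],"axis",R[2],ci['fx'])
im=r.grab_frame("wrist");cv2.imwrite("pics/w1.png",im)
for q,z in dict(tray_grip=70,tray_hooks=47,tray_striker=24,tray=0).items(): print(q,[(np.round(d['xy']).tolist(),round(d['score'],2),np.round(atz("wrist",d['xy'],z,ci),1).tolist()) for d in r.tip_of(q,"wrist")][:4])
E
```

```text
time: 1.97
eef_pos: [221.1, 477.3, 256.2]
orientation: [[-1.0, -0.005, 0.0], [-0.005, 1.0, 0.0], [-0.0, 0.0, -1.0]]
force: [1.2, 1.6, -0.0]
finger_gap: 85.2
grasp_force: 0.0
grasp_force: 0.0
force: [-0.7, 0.5, -0.5]
finger_gap: 85.2
grasp_force: 0.0
[479.29912286 275.4086127  256.01417379] cam [399.06519475 274.92595228 374.27680882] axis [ 0.31423141 -0.0011633  -0.9493457 ] 282.1401613452121
tray_grip []
tray_hooks [([314.0, 214.0], 0.94, [525.4, 265.1, 47.0]), ([288.0, 43.0], 0.65, [335.6, 240.0, 47.0])]
tray_striker [([312.0, 214.0], 0.96, [533.1, 262.2, 24.0]), ([293.0, 48.0], 0.91, [336.9, 243.9, 24.0])]
tray [([260.0, 24.0], 0.89, [307.0, 203.7, 0.0]), ([318.0, 181.0], 0.84, [495.1, 268.8, 0.0]), ([315.0, 218.0], 0.58, [548.7, 264.5, 0.0])]
```

View pics/w1.png

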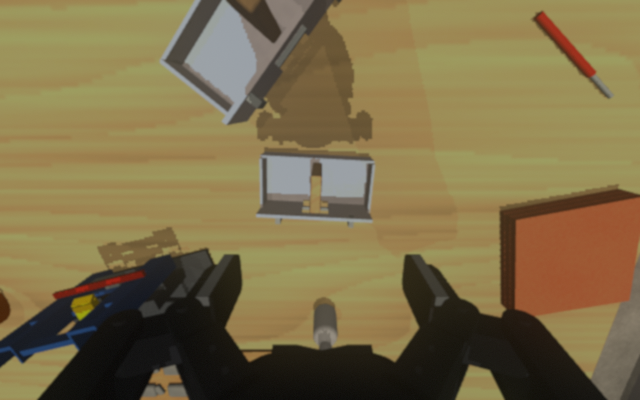

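The wrist view shows the small tray square at (315,185) and the rack at lower left (90,310). I'll fit the tray here, then swing over to look at the rack front.

In the tool's units: -38.5 mm / 750 = -0.0513, -2 mm / 750 = -0.0027.

```bash
python3 - <<'E'
from h import *
from scipy.optimize import minimize
ci=r.camera_info("wrist");r.grab_frame("wrist")
for d in r.trace("tray","wrist"):
    print(d['bbox'],d['score'])
    if abs(d['bbox'][0]-258)<15 and abs(d['bbox'][1]-150)<15:
        M=d['region'].astype(float)
        s=minimize(lambda p:abs(sil("wrist",p,TRAY,ci)-M).sum()/M.sum(),[497,265,0],method="Nelder-Mead",options=dict(initial_simplex=[[490,260,-.1],[505,262,.1],[495,272,0.1],[500,260,0]],xatol=.01));print(s.x,s.fun)
E
echo '[0, 0, 0, -0.0027, -0.0513, 0, 85, 0, 0, 0, -0.0027, -0.0513, 0, 85, 0, 0, 0, -0.0027, -0.0513, 0, 85, 0, 0, 0, -0.0027, -0.0513, 0, 85, 0, 0, 0, -0.0027, -0.0513, 0, 85]' | python3 -m crank | tail -1;echo '[0, 0, 0, -0.0027, -0.0513, 0, 85, 0, 0, 0, -0.0027, -0.0513, 0, 85, 0, 0, 0, -0.0027, -0.0513, 0, 85, 0, 0, -0.0668, 0, 0, 0, 85, 0, 0, -0.0668, 0, 0, 0, 85]' | python3 -m crank | tail -1;echo '[0, 0, -0.0668, 0, 0, 0, 85, 0, -0.0745, 0, 0, 0, 0, 85, 0, -0.0745, 0, 0, 0, 0, 85, 0, -0.0745, 0, 0, 0, 0, 85, 0, -0.0745, 0, 0, 0, 0, 85]' | python3 -m crank | tail -1;echo '[0, -0.0745, 0, 0, 0, 0, 85, 0, -0.0745, 0, 0, 0, 0, 85, 0, 0, 0, 0, 0, 0, 85, 0, 0, 0, 0, 0, 0, 85]' | python3 -m crank
python3 - <<'E'
from h import *
ci=r.camera_info("wrist");im=r.grab_frame("wrist");cv2.imwrite("pics/w2.png",im);np.savez("w2.npz",**ci)
for q in("rack_slots","rack"): print([(d['xy'],d['score']) for d in r.tip_of(q,"wrist")])
print(proj("wrist",[[605,3,125],[605,3,0]],ci))
E
```

```text
[157.8, 0.5, 181.3, 127.6] 0.93
[51.1, 271.8, 94.4, 28.0] 0.7
[255.1, 154.7, 120.8, 73.1] 0.6
[ 4.92509626e+02  2.67310083e+02 -6.12502929e-02] 0.034392838369350164
grasp_force: 0.0
grasp_force: 0.0
grasp_force: 0.0
time: 4.73
eef_pos: [491.9, -30.4, 255.1]
orientation: [[-0.729, -0.309, 0.611], [-0.236, 0.951, 0.2], [-0.643, 0.002, -0.766]]
force: [1.3, -0.9, 1.3]
finger_gap: 85.0
grasp_force: 0.0
[([322.0, 191.7], 0.68)]
[([321.1, 116.3], 0.91)]
[[319.4865228  191.55498487]
 [319.69946423 112.40736302]]
```

View pics/w2.png

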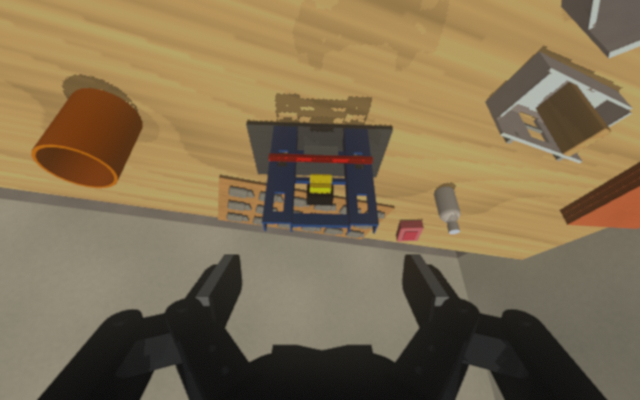

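The rack shows upside down: the red bar is at row 159 (cols 268–372), the yellow catch at (320,185), the upright tops at about row 228 and the upper slots near (279,205) and (362,205). I'll enlarge it to read the edges.

```bash
python3 - <<'E'
import cv2
a=cv2.imread("pics/w2.png")[135:240,250:390];a=cv2.rotate(a,cv2.ROTATE_180)
a=cv2.convertScaleAbs(a,alpha=1.8,beta=10)
a=cv2.resize(a,None,fx=5.7,fy=5.7,interpolation=cv2.INTER_CUBIC)
cv2.imwrite("pics/w2c.png",a)
E
```

```text
(no output)
```

View pics/w2c.png

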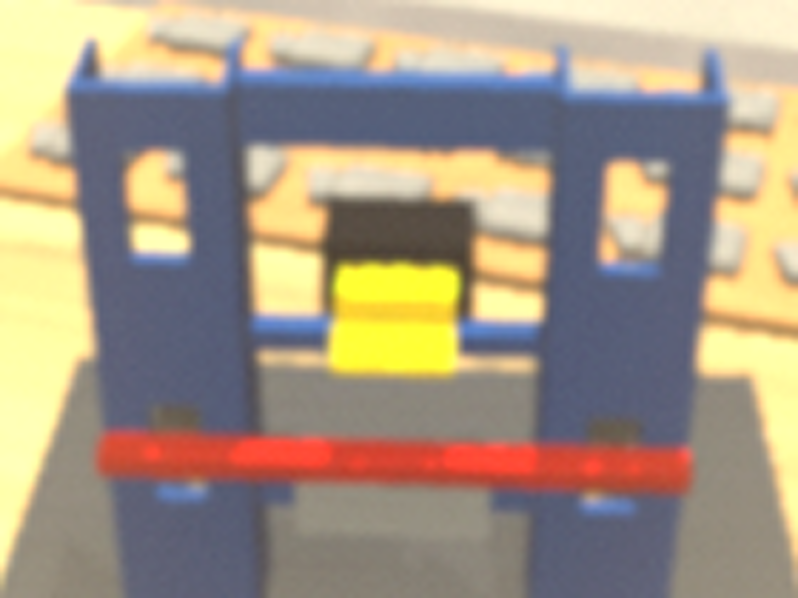

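The zoomed crop gives the slot corners (left slot sill front edge at row ~264, right at ~276), the upright tops at ~92/102 and the red bar at ~450. From these I'll solve the rack pose and slot height.

```bash
python3 - <<'E'
from h import *
from scipy.optimize import least_squares
ci=dict(np.load("w2.npz"));ci={k:(float(v) if v.ndim==0 else v) for k,v in ci.items()}
F=[(60,37,75,92),(-60,37,724,102),(30,37,236,94),(-30,37,566,99),(50.5,0,134,264),(39.5,0,188,264),(-39.5,0,602,276),(-50.5,0,658,277),(50.5,24,127,152),(39.5,24,187,152),(-39.5,24,608,160),(-50.5,24,667,160)]
F=np.array(F);uv=np.c_[139-((F[:,2]+.5)/5.7-.5)+250,104-((F[:,3]+.5)/5.7-.5)+135]
def res(p,z=None): 
    P=np.c_[0*F[:,0],F[:,0],F[:,1]+(p[3])]
    return (proj("wrist",pose(p,P),ci)-uv).ravel()
s=least_squares(res,[605,3,.31,125]);print(s.x,np.round(s.fun.reshape(-1,2),1).tolist())
J=np.linalg.inv(s.jac.T@s.jac);print(np.sqrt(np.diag(J))*.4)
# red bar / top-down check
p=s.x
print("scene slots pred",proj("scene",pose(p,np.array([[0,0,p[3]],[0,60,p[3]+37],[0,-60,p[3]+37],[0,0,0]]))).round(1).tolist(),"top",proj("top",pose(p,np.array([[0,60,p[3]+37],[0,-60,p[3]+37]]))).round(1).tolist())
E
```

```text
[6.10563687e+02 5.24739607e+00 2.72112985e-01 1.22441265e+02] [[0.9, 0.1], [-0.7, -0.1], [0.6, -0.0], [0.8, -0.1], [-0.7, 0.5], [-1.0, 0.3], [0.3, 0.9], [0.1, 0.8], [-0.0, -0.4], [0.2, -0.5], [-0.2, -0.5], [-0.3, -0.7]]
[0.64638629 0.23485049 0.00532774 0.400936  ]
scene slots pred [[319.4, 219.2], [346.5, 210.0], [292.6, 204.1], [319.6, 255.2]] top [[290.4, 163.8], [348.6, 146.9]]
```

In the tool's units: 0.117 rad / 1.5708 = 0.0745.

```bash
python3 - <<'E'
from h import *
for n in("top","scene","w2"):
    a=cv2.imread(f"pics/{n}{'0' if n!='w2' else ''}.png");b,g,rr=[a[...,i].astype(int) for i in range(3)]
    m=(rr>110)&(g<60)&(b<60); win=dict(top=(140,180,285,355),scene=(180,260,290,350),w2=(140,180,260,380))[n]
    v,u=np.nonzero(m[win[0]:win[1],win[2]:win[3]]);P=np.float32(np.c_[u+win[2],v+win[0]])
    ci=dict(np.load("w2.npz")) if n=="w2" else r.camera_info(n);c="wrist" if n=="w2" else n
    if len(P)<8: print(n,len(P));continue
    vx,vy,x0,y0=cv2.fitLine(P,cv2.DIST_HUBER,0,.01,.01).ravel()
    t=(P-[x0,y0])@[vx,vy];e=[np.array([x0,y0])+k*np.array([vx,vy]) for k in(t.min()-.5,t.max()+.5)]
    W=[atz(c,q,79,ci) for q in e];d=W[1]-W[0];print(n,len(P),np.round(W,1).tolist(),"len",np.hypot(*d[:2]),"yaw",np.arctan(-d[0]/d[1]))
E
echo '[0, 0.0745, 0, 0, 0, 0, 85, 0, 0.0745, 0, 0, 0, 0, 85, 0, 0.0745, 0, 0, 0, 0, 85, 0, 0.0745, 0, 0, 0, 0, 85, 0, 0.0745, 0, 0, 0, 0, 85]' | python3 -m crank | tail -1;echo '[0, 0.0745, 0, 0, 0, 0, 85, 0, 0, 0.0726, 0, 0, 0, 85, 0, 0, 0.0726, 0, 0, 0, 85, 0, 0, 0.0726, 0, 0, 0, 85, 0, 0, 0, 0.0015, 0.0496, 0, 85]' | python3 -m crank | tail -1;echo '[0, 0, 0, 0.0015, 0.0496, 0, 85, 0, 0, 0, 0.0015, 0.0496, 0, 85, 0, 0, 0, 0.0015, 0.0496, 0, 85, 0, 0, 0, 0.0015, 0.0496, 0, 85, 0, 0, 0, 0.0015, 0.0496, 0, 85]' | python3 -m crank | tail -1;echo '[0, 0, 0, 0.0015, 0.0496, 0, 85, 0, 0, 0, 0.0015, 0.0496, 0, 85, 0, 0, 0, 0, 0, 0.0533, 85, 0, 0, 0, 0, 0, 0.0533, 85, 0, 0, 0, 0, 0, 0.0533, 85]' | python3 -m crank;echo '[0, 0, 0, 0, 0, 0, 85, 0, 0, 0, 0, 0, 0, 85]' | python3 -m crank
python3 - <<'E'
from h import *
from scipy.optimize import minimize
ci=r.camera_info("wrist");im=r.grab_frame("wrist");cv2.imwrite("pics/w3.png",im)
print([(d['xy'],d['score'],atz("wrist",d['xy'],70,ci).round(1)) for d in r.tip_of("tray_grip","wrist")])
print([(d['xy'],d['score'],atz("wrist",d['xy'],47,ci).round(1)) for d in r.tip_of("tray_hooks","wrist")])
E
```

```text
top 159 [[587.5, 61.9, 79.0], [619.0, -53.1, 79.0]] len 119.25725075646545 yaw 0.26744412688743485
scene 2
w2 388 [[621.5, -54.1, 79.0], [589.4, 62.4, 79.0]] len 120.85107505803873 yaw 0.2684679986141125
grasp_force: 0.0
grasp_force: 0.0
grasp_force: 0.0
time: 6.55
eef_pos: [495.1, 269.9, 136.4]
orientation: [[-1.0, 0.022, 0.004], [0.022, 1.0, 0.0], [-0.004, 0.001, -1.0]]
force: [0.9, 0.2, -0.3]
finger_gap: 85.1
grasp_force: 0.0
time: 6.72
eef_pos: [492.4, 267.4, 135.4]
orientation: [[-1.0, 0.025, -0.004], [0.025, 1.0, -0.002], [0.004, -0.002, -1.0]]
force: [-0.1, 0.7, -0.1]
finger_gap: 85.0
grasp_force: 0.0
[([323.7, 228.6], 0.81, array([493.6, 267.9,  70. ]))]
[([322.4, 256.1], 0.67, array([528.3, 266.1,  47. ]))]
```

View pics/w3.png

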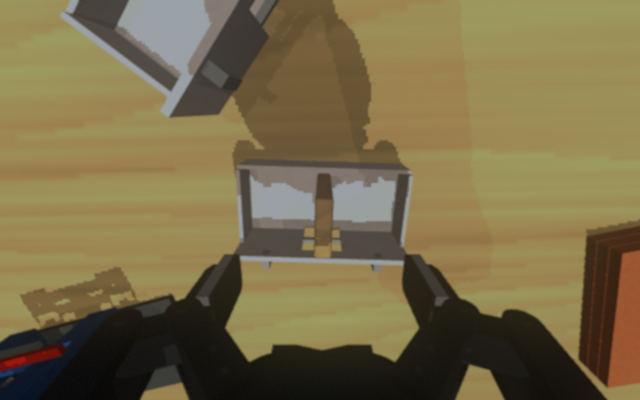

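Handle at (324,215) between the fingers, tray about 0.03 rad further clockwise. Trim the yaw, descend and grip.

In the tool's units: 20 mm / 750 = 0.0267, -0.5 mm / 750 = -0.0007, 0.03 rad / 1.5708 = 0.0191.

```bash
echo '[0, 0, 0.0191, -0.0007, 0, 0.0267, 85, 0, 0, 0, 0, 0, 0.0267, 85, 0, 0, 0, 0, 0, 0.0267, 85, 0, 0, 0, 0, 0, 0, 40, 0, 0, 0, 0, 0, 0, 20]' | python3 -m crank 60; echo '[0, 0, 0, 0, 0, 0, 8, 0, 0, 0, 0, 0, 0, 5, 0, 0, 0, 0, 0, 0, 5, 0, 0, 0, 0, 0, 0, 5, 0, 0, 0, 0, 0, 0, 5]' | python3 -m crank 100;echo '[0, 0, 0, 0, 0, 0, 5, 0, 0, 0, 0, 0, 0, 5, 0, 0, 0, 0, 0, 0, 5, 0, 0, 0, 0, 0, 0, 5]' | python3 -m crank 100
```

```text
time: 7.28
eef_pos: [494.4, 266.9, 77.9]
orientation: [[-0.998, 0.057, 0.001], [0.057, 0.998, 0.0], [-0.001, 0.0, -1.0]]
force: [0.2, -1.1, 0.7]
finger_gap: 63.2
grasp_force: 0.0
time: 7.7
eef_pos: [494.4, 267.2, 77.8]
orientation: [[-0.998, 0.057, 0.002], [0.057, 0.998, 0.001], [-0.002, 0.001, -1.0]]
force: [-1.3, 0.5, 6.4]
finger_gap: 10.2
grasp_force: 98.3
time: 8.03
eef_pos: [494.4, 267.2, 77.7]
orientation: [[-0.998, 0.057, 0.002], [0.057, 0.998, 0.001], [-0.002, 0.001, -1.0]]
force: [-0.8, 0.0, 6.3]
finger_gap: 10.4
grasp_force: 98.3
```

Gripped (10 mm gap, 98 N). Lift, turn to the rack's heading and carry it to a stand-off in front of the slots.

In the tool's units: -32 mm / 750 = -0.0427, -30 mm / 750 = -0.04, -0.109 rad / 1.5708 = -0.0694.

```bash
echo '[0, 0, 0, 0, 0, -0.0133, 5, 0, 0, 0, 0, 0, -0.0333, 5, 0, 0, 0, 0, 0, -0.0427, 5, 0, 0, 0, 0, 0, -0.04, 5, 0, 0, -0.0694, 0, 0, 0, 5]' | python3 -m crank;echo '[0, 0, -0.0694, 0, 0, 0, 5, 0, 0, -0.0694, 0, 0, 0, 5, 0, 0, 0, 0.0213, -0.0267, 0, 5, 0, 0, 0, 0.0213, -0.0467, 0, 5, 0, 0, 0, 0, -0.0467, 0, 5]' | python3 -m crank|tail -1;echo '[0, 0, 0, 0, -0.0467, 0, 5, 0, 0, 0, 0, -0.0467, 0, 5, 0, 0, 0, 0, -0.0467, 0, 5, 0, 0, 0, 0, -0.0467, 0, 5, 0, 0, 0, 0, -0.04, 0, 5]' | python3 -m crank|tail -1;echo '[0, 0, 0, 0, -0.0267, 0, 5, 0, 0, 0, 0, 0, 0, 5, 0, 0, 0, 0, 0, 0, 5, 0, 0, 0, 0, 0, 0, 5]' | python3 -m crank
cat > st.py <<'E'
from h import *
o=r.observe();p=o['eef_pos'];c,s=np.cos(.269),np.sin(.269);d=p-[610,5.2,0]
f=o['force'];y=o['orientation'][:,1]
print("t %.2f rackframe TCP x %.1f y %.1f trayz %.1f yaw %.3f  F rack x %.1f y %.1f z %.1f tilt"%(o['time'],c*d[0]+s*d[1],-s*d[0]+c*d[1],p[2]-77.7,np.arctan2(-y[0],y[1]),c*f[0]+s*f[1],-s*f[0]+c*f[1],f[2]),o['orientation'][:,2].round(3),o['moment'].round(2))
E
python3 st.py
python3 - <<'E'
from h import *
for c in("scene","wrist"):
    ci=r.camera_info(c);im=r.grab_frame(c);cv2.imwrite(f"pics/{c}4.png",im)
    d=r.tip_of("tray_hooks",c);print([(q['xy'],q['score']) for q in d])
    if c=="scene": cv2.imwrite("pics/s4c.png",cv2.resize(im[150:290,240:420],None,fx=4.2,fy=4.2,interpolation=cv2.INTER_CUBIC))
E
```

```text
time: 8.45
eef_pos: [496.3, 267.9, 179.5]
orientation: [[-0.999, -0.054, 0.008], [-0.054, 0.999, 0.003], [-0.008, 0.003, -1.0]]
force: [0.8, 1.5, -3.8]
finger_gap: 10.4
grasp_force: 98.2
grasp_force: 98.3
grasp_force: 98.4
time: 9.62
eef_pos: [536.6, -11.3, 173.1]
orientation: [[-0.964, -0.267, -0.002], [-0.267, 0.964, 0.001], [0.001, 0.001, -1.0]]
force: [-0.9, 0.7, -4.6]
finger_gap: 10.5
grasp_force: 98.6
t 9.62 rackframe TCP x -75.2 y 3.6 trayz 95.4 yaw 0.270  F rack x -0.7 y 0.9 z -4.6 tilt [-0.002  0.001 -1.   ] [0.05 0.04 0.01]
[([447.8, 196.2], 0.81), ([319.7, 220.1], 0.75), ([323.6, 200.0], 0.61)]
[]
```

View pics/wrist4.png

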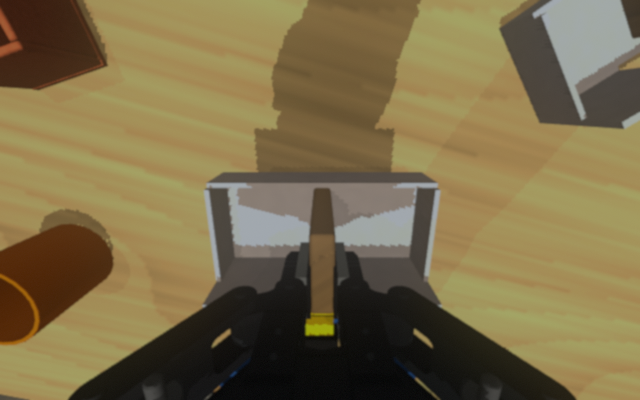

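The tray is held squarely and the catch shows at (320,326), nearly in line with the handle. I'll measure the lateral offset from it.

```bash
python3 - <<'E'
from h import *
o=r.observe();a=cv2.imread("pics/wrist4.png").astype(int)
m=(a[...,2]>150)&(a[...,1]>130)&(a[...,0]<70);m[:300]=0;v,u=np.nonzero(m);print(u.min(),u.max(),v.min(),v.max(),u.mean())
for uu in (u.min()-.5,u.max()+.5):
  for z in(100,106): 
    P=atz("wrist",(uu,v.mean()),z);R=o['orientation'];print(z,P.round(1),(R.T@(P-o['eef_pos'])).round(1))
E
```

```text
3 331 324 345 314.6
100 [ 702.3 -244.4  100. ] [ -96.5 -269.6   73.2]
106 [ 694.7 -237.7  106. ] [ -91.  -261.1   67.2]
100 [628.1  22.4 100. ] [-96.7   7.3  73.3]
106 [622.9  20.7 106. ] [-91.2   7.   67.3]
```

```bash
python3 - <<'E'
from h import *
o=r.observe();a=cv2.imread("pics/wrist4.png").astype(int)
m=(a[...,2]>150)&(a[...,1]>130)&(a[...,0]<70);m[:312]=0;m[:,:290]=0;v,u=np.nonzero(m)
for row in range(312,340,3):
    k=u[v==row]; 
    if len(k): print(row,k.min(),k.max(),[ (o['orientation'].T@(atz("wrist",(q,row),103)-o['eef_pos'])).round(1)[:2].tolist() for q in(k.min()-.5,k.max()+.5)])
E
```

```text
324 315 325 [[-88.9, -6.9], [-88.9, 2.2]]
327 307 331 [[-92.0, -13.5], [-92.0, 7.2]]
330 307 331 [[-95.0, -13.6], [-95.0, 7.2]]
333 307 331 [[-98.1, -13.6], [-98.2, 7.2]]
```

In the tool's units: -8 mm / 750 = -0.0107, -3.6 mm / 750 = -0.0048.

```bash
echo '[0, 0, 0, -0.0107, -0.0048, 0, 5, 0, 0, 0, -0.0107, 0, 0, 5, 0, 0, 0, -0.008, 0, 0, 5, 0, 0, 0, 0, 0, 0, 5, 0, 0, 0, 0, 0, 0, 5]' | python3 -m crank|grep force;python3 st.py; for i in 1;do echo '[0, 0, 0, -0.0027, 0, 0, 5, 0, 0, 0, -0.0027, 0, 0, 5, 0, 0, 0, 0, 0, 0, 5]' | python3 -m crank|grep -i time;python3 st.py; echo '[0, 0, 0, -0.0027, 0, 0, 5, 0, 0, 0, 0, 0, 0, 5]' | python3 -m crank|grep -i time;python3 st.py;  echo '[0, 0, 0, -0.0027, 0, 0, 5, 0, 0, 0, 0, 0, 0, 5]' | python3 -m crank|grep -i time;python3 st.py; done
```

```text
force: [0.3, -0.4, -4.3]
grasp_force: 98.5
t 10.23 rackframe TCP x -51.9 y -0.4 trayz 95.4 yaw 0.271  F rack x 0.2 y -0.5 z -4.3 tilt [-0. -0. -1.] [ 0.03  0.05 -0.07]
time: 10.48
t 10.48 rackframe TCP x -48.2 y -0.6 trayz 95.6 yaw 0.270  F rack x 0.0 y -0.7 z -3.8 tilt [ 0.  0. -1.] [-0.03 -0.01  0.05]
time: 10.65
t 10.65 rackframe TCP x -46.3 y -0.6 trayz 95.6 yaw 0.270  F rack x -0.6 y -0.2 z -3.9 tilt [ 0.  0. -1.] [-0.01 -0.05  0.02]
time: 10.82
t 10.82 rackframe TCP x -45.5 y -0.5 trayz 95.3 yaw 0.270  F rack x -4.0 y -0.5 z -2.8 tilt [-0.002 -0.001 -1.   ] [-0.24  0.69 -0.1 ]
```

Light contact (4 N). Now slide down while keeping that pressure.

In the tool's units: 1 mm / 750 = 0.0013.

```bash
echo '[0, 0, 0, 0, 0, 0.0013, 5, 0, 0, 0, 0, 0, 0, 5]' | python3 -m crank|grep -i time;python3 st.py; echo '[0, 0, 0, 0, 0, 0.0013, 5, 0, 0, 0, 0, 0, 0, 5]' | python3 -m crank|grep -i time;python3 st.py;  echo '[0, 0, 0, -0.0007, 0, 0.0013, 5, 0, 0, 0, 0, 0, 0, 5]' | python3 -m crank|grep -i time;python3 st.py;
```

```text
time: 10.98
t 10.98 rackframe TCP x -44.3 y -0.4 trayz 94.4 yaw 0.270  F rack x 0.1 y 0.7 z -5.3 tilt [ 0.     0.001 -1.   ] [-0.02  0.23  0.01]
time: 11.15
t 11.15 rackframe TCP x -44.0 y -0.6 trayz 93.5 yaw 0.270  F rack x -0.5 y -0.3 z -4.6 tilt [ 0.001  0.    -1.   ] [-0.02  0.02 -0.04]
time: 11.32
t 11.32 rackframe TCP x -43.7 y -0.6 trayz 92.5 yaw 0.270  F rack x -0.3 y -0.2 z -3.7 tilt [ 0.001  0.    -1.   ] [-0.04  0.07  0.01]
```

In the tool's units: -1 mm / 750 = -0.0013, -0.7 mm / 750 = -0.0009.

```bash
echo '[0, 0, 0, -0.0013, 0, -0.0009, 5, 0, 0, 0, -0.0013, 0, 0, 5, 0, 0, 0, 0, 0, 0, 5]' | python3 -m crank|grep -i time;python3 st.py; echo '[0, 0, 0, -0.002, 0, 0, 5, 0, 0, 0, 0, 0, 0, 5]' | python3 -m crank|grep -i time;python3 st.py;  echo '[0, 0, 0, -0.002, 0, 0, 5, 0, 0, 0, 0, 0, 0, 5]' | python3 -m crank|grep -i time;python3 st.py;
```

```text
time: 11.57
t 11.57 rackframe TCP x -41.5 y -0.6 trayz 93.5 yaw 0.270  F rack x -0.6 y 0.2 z -4.2 tilt [ 0.001  0.    -1.   ] [ 0.01 -0.01 -0.02]
time: 11.73
t 11.73 rackframe TCP x -40.2 y -0.6 trayz 93.3 yaw 0.270  F rack x -0.1 y -0.0 z -4.8 tilt [ 0.  0. -1.] [-0.04 -0.07 -0.03]
time: 11.9
t 11.90 rackframe TCP x -38.7 y -0.6 trayz 93.3 yaw 0.270  F rack x 0.0 y -0.1 z -5.3 tilt [ 0.  0. -1.] [-0.06  0.03 -0.04]
```

Entering freely. Continue until the back meets the uprights.

In the tool's units: -1.5 mm / 750 = -0.002.

```bash
echo '[0, 0, 0, -0.002, 0, 0, 5, 0, 0, 0, 0, 0, 0, 5]' | python3 -m crank|grep -i time;python3 st.py; echo '[0, 0, 0, -0.0013, 0, 0, 5, 0, 0, 0, 0, 0, 0, 5]' | python3 -m crank|grep -i time;python3 st.py;  echo '[0, 0, 0, -0.0013, 0, 0, 5, 0, 0, 0, 0, 0, 0, 5, 0, 0, 0, 0, 0, 0, 5]' | python3 -m crank|grep -i time;python3 st.py;
```

```text
time: 12.07
t 12.07 rackframe TCP x -37.2 y -0.6 trayz 93.3 yaw 0.270  F rack x 0.4 y 0.1 z -4.3 tilt [ 0.  0. -1.] [-0.04  0.01 -0.04]
time: 12.23
t 12.23 rackframe TCP x -36.5 y -0.5 trayz 93.2 yaw 0.270  F rack x -0.0 y 0.6 z -4.1 tilt [-0. -0. -1.] [-0.03  0.12 -0.02]
time: 12.48
t 12.48 rackframe TCP x -36.3 y -0.4 trayz 93.1 yaw 0.270  F rack x -4.2 y 1.2 z -1.6 tilt [-0.002 -0.    -1.   ] [-0.23  0.85 -0.2 ]
```

In the tool's units: 2 mm / 750 = 0.0027, 0.5 mm / 750 = 0.0007.

```bash
echo '[0, 0, 0, 0.0007, 0, 0, 5, 0, 0, 0, 0, 0, 0.0027, 5, 0, 0, 0, 0, 0, 0.0027, 5, 0, 0, 0, 0, 0, 0, 5]' | python3 -m crank 118|grep -i time;python3 st.py; echo '[0, 0, 0, 0, 0, 0.0027, 5, 0, 0, 0, 0, 0, 0.0027, 5, 0, 0, 0, 0, 0, 0, 5]' | python3 -m crank|grep -i time;python3 st.py;  echo '[0, 0, 0, 0, 0, 0.002, 5, 0, 0, 0, 0, 0, 0, 5]' | python3 -m crank|grep -i time;python3 st.py;
```

```text
time: 12.82
t 12.82 rackframe TCP x -36.4 y -0.7 trayz 89.0 yaw 0.270  F rack x -3.5 y -0.8 z -2.5 tilt [-0.001 -0.001 -1.   ] [-0.37  0.94 -0.15]
time: 13.07
t 13.07 rackframe TCP x -36.5 y -0.8 trayz 85.3 yaw 0.270  F rack x -5.2 y -0.5 z -0.6 tilt [-0.001 -0.001 -1.   ] [-0.48  1.06 -0.06]
time: 13.23
t 13.23 rackframe TCP x -36.5 y -0.8 trayz 84.0 yaw 0.270  F rack x -6.0 y -0.7 z 0.8 tilt [-0.001 -0.001 -1.   ] [-0.51  1.18 -0.02]
```

In the tool's units: 1.5 mm / 750 = 0.002.

```bash
echo '[0, 0, 0, 0, 0, 0.002, 5, 0, 0, 0, 0, 0, 0, 5]' | python3 -m crank|grep -i time;python3 st.py; echo '[0, 0, 0, 0, 0, 0.002, 5, 0, 0, 0, 0, 0, 0, 5]' | python3 -m crank|grep -i time;python3 st.py;  echo '[0, 0, 0, 0, 0, 0.002, 5, 0, 0, 0, 0, 0, 0, 5]' | python3 -m crank|grep -i time;python3 st.py;
```

```text
time: 13.4
t 13.40 rackframe TCP x -36.5 y -0.9 trayz 82.3 yaw 0.270  F rack x -5.2 y -1.3 z 0.9 tilt [-0.001 -0.001 -1.   ] [-0.49  1.16  0.01]
time: 13.57
t 13.57 rackframe TCP x -36.5 y -0.8 trayz 80.8 yaw 0.270  F rack x -5.3 y -1.9 z 0.6 tilt [-0.001 -0.001 -1.   ] [-0.47  1.19 -0.01]
time: 13.73
t 13.73 rackframe TCP x -36.5 y -0.9 trayz 79.3 yaw 0.270  F rack x -6.0 y -0.8 z 0.7 tilt [-0.001 -0.001 -1.   ] [-0.47  1.18 -0.05]
```

In the tool's units: 1.5 mm / 750 = 0.002.

```bash
echo '[0, 0, 0, 0, 0, 0.002, 5, 0, 0, 0, 0, 0, 0, 5]' | python3 -m crank|grep -i time;python3 st.py; echo '[0, 0, 0, 0, 0, 0.002, 5, 0, 0, 0, 0, 0, 0, 5]' | python3 -m crank|grep -i time;python3 st.py;  echo '[0, 0, 0, 0, 0, 0.0013, 5, 0, 0, 0, 0, 0, 0, 5]' | python3 -m crank|grep -i time;python3 st.py;
```

```text
time: 13.9
t 13.90 rackframe TCP x -36.4 y -0.8 trayz 78.0 yaw 0.270  F rack x -4.4 y -0.4 z 0.6 tilt [-0.001 -0.001 -1.   ] [-0.44  1.12 -0.19]
time: 14.07
t 14.07 rackframe TCP x -36.4 y -0.8 trayz 77.2 yaw 0.270  F rack x -6.7 y 0.4 z 6.0 tilt [-0.    -0.001 -1.   ] [-0.34  1.44 -0.21]
time: 14.23
t 14.23 rackframe TCP x -36.5 y -0.8 trayz 77.1 yaw 0.270  F rack x -9.7 y 0.5 z 12.7 tilt [ 0.    -0.001 -1.   ] [-0.36  1.88 -0.15]
```

In the tool's units: 1 mm / 750 = 0.0013.

```bash
echo '[0, 0, 0, 0, 0, 0.0013, 5, 0, 0, 0, 0, 0, 0, 5]' | python3 -m crank|grep -i time;python3 st.py
python3 - <<'E'
from h import *
a=r.grab_frame("scene");b=r.grab_frame("top")
f=lambda i:cv2.resize(i,(390,550),interpolation=cv2.INTER_CUBIC)
w=r.grab_frame("wrist")
cv2.imwrite("pics/h.png",np.hstack([f(a[150:290,270:369]),f(w[250:391,270:370])]))
E
```

```text
time: 14.4
t 14.40 rackframe TCP x -36.4 y -0.9 trayz 77.0 yaw 0.270  F rack x -12.5 y 0.9 z 17.7 tilt [ 0.001 -0.001 -1.   ] [-0.27  2.39 -0.18]
```

View pics/h.png

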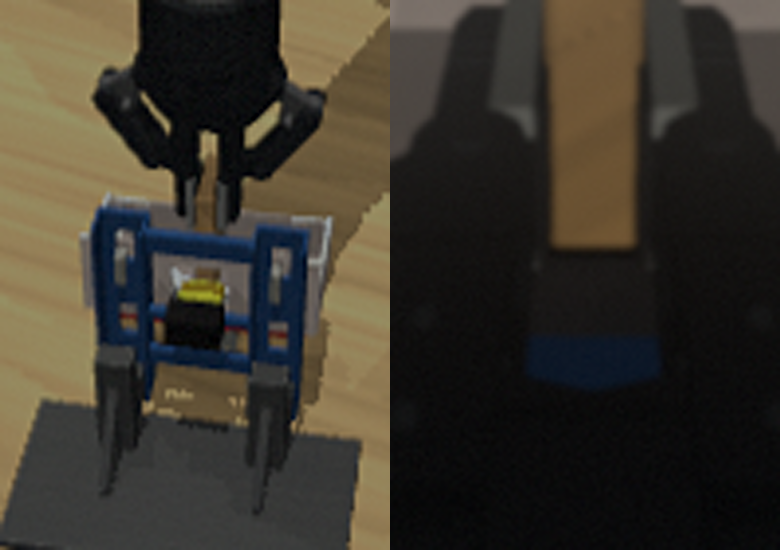

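Both hooks sit in the upper slots (crop 120,260 and 278,285) and the tray is at a hard stop with about 22 N. I'll ease off and tug up lightly to prove the catch holds.

The manual's scale: shifts go in shares of 750 mm and turns go in shares of pi/2 rad. Converting my numbers, -1.5 mm / 750 = -0.002, 0.5 mm / 750 = 0.0007.

```bash
echo '[0, 0, 0, 0.0007, 0, -0.002, 5, 0, 0, 0, 0.0007, 0, -0.002, 5, 0, 0, 0, 0, 0, 0, 5]' | python3 -m crank|grep -i time;python3 st.py; echo '[0, 0, 0, 0, 0, -0.0013, 5, 0, 0, 0, 0, 0, 0, 5]' | python3 -m crank|grep -i time;python3 st.py;echo '[0, 0, 0, 0, 0, -0.0013, 5, 0, 0, 0, 0, 0, 0, 5]' | python3 -m crank|grep -i time;python3 st.py
```

```text
time: 14.8
t 14.80 rackframe TCP x -36.4 y -0.8 trayz 78.1 yaw 0.270  F rack x -4.6 y -0.4 z 2.7 tilt [ 0.002 -0.    -1.   ] [-0.3   0.75 -0.17]
time: 14.97
t 14.97 rackframe TCP x -36.5 y -0.8 trayz 78.3 yaw 0.270  F rack x -2.8 y -0.8 z -0.5 tilt [ 0.001 -0.    -1.   ] [-0.32  0.38 -0.22]
time: 15.13
t 15.13 rackframe TCP x -36.5 y -0.8 trayz 78.5 yaw 0.270  F rack x 1.6 y -2.6 z -9.8 tilt [ 0. -0. -1.] [-0.42 -0.5  -0.16]
```

At 78.4 the upward tug is resisted, so the catch has snapped over. Release and retreat.

In the tool's units: 1 mm / 750 = 0.0013.

```bash
echo '[0, 0, 0, 0, 0, 0.0013, 5, 0, 0, 0, 0, 0, 0, 12, 0, 0, 0, 0, 0, 0, 16, 0, 0, 0, 0, 0, 0, 24, 0, 0, 0, 0, 0, 0, 32]' | python3 -m crank 20;echo '[0, 0, 0, 0, 0, 0, 40, 0, 0, 0, 0, 0, 0, 40, 0, 0, 0, 0, 0, -0.0133, 40, 0, 0, 0, 0, 0, -0.04, 40, 0, 0, 0, 0, 0, -0.04, 40]' | python3 -m crank;echo '[0, 0, 0, 0.0267, 0, -0.04, 40, 0, 0, 0, 0.04, 0, -0.04, 40, 0, 0, 0, 0, 0, 0, 40, 0, 0, 0, 0, 0, 0, 40]' | python3 -m crank
python3 - <<'E'
from h import *
a=r.grab_frame("scene");b=r.grab_frame("wrist")
cv2.imwrite("pics/end.png",np.hstack([cv2.resize(a[150:290,270:370],(400,560),interpolation=cv2.INTER_CUBIC),cv2.resize(b[180:390,240:390],(400,560),interpolation=cv2.INTER_CUBIC)]))
for q in("clay_pot","glue_bottle","mug"): r
E
```

```text
time: 15.55
eef_pos: [574.9, -4.8, 156.6]
orientation: [[-0.964, -0.267, 0.001], [-0.267, 0.964, 0.001], [-0.001, 0.0, -1.0]]
force: [0.4, 0.1, -0.3]
finger_gap: 32.2
grasp_force: 0.0
time: 15.97
eef_pos: [573.3, -4.9, 226.2]
orientation: [[-0.964, -0.267, -0.003], [-0.267, 0.964, 0.001], [0.003, 0.001, -1.0]]
force: [-0.1, -0.5, 1.1]
finger_gap: 39.8
grasp_force: 0.0
time: 16.3
eef_pos: [527.2, -18.7, 288.5]
orientation: [[-0.964, -0.266, 0.005], [-0.266, 0.964, -0.001], [-0.005, -0.002, -1.0]]
force: [-0.0, -0.0, -0.3]
finger_gap: 40.2
grasp_force: 0.0
```

View pics/end.png

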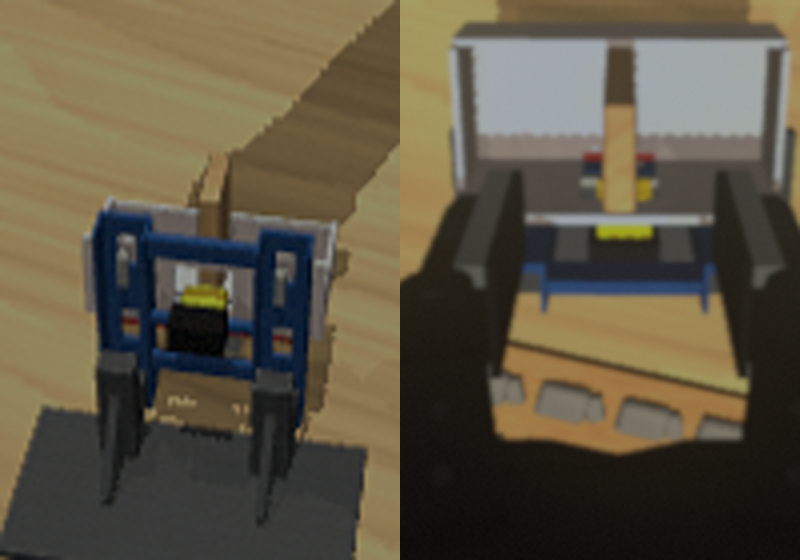

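The tray hangs level. In the wrist view the yellow nose comes through the window over the striker (600–650,190), the red bar lies under it, and both hooks are in the upper slots. I'm handing in.

```bash
python3 -c "
from workcell import r
print(r.close_job())"
```

```text
the job is handed in; nothing more can be done
None
```

I hung the smaller tray by both hooks in the rack's upper slots, pushed it down to a hard stop and released it; a light upward tug was held by the catch, and I handed the job in at about 16 s, with no verdict shown and the final positions of the pot, bottle and mug not re-measured.

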